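Stow the tube carrier for the drive

TASK

Get the tall two-tier tube carrier ready for the drive: push it with the fingertips, low on its grey base tray and never higher up, so that it slides upright, without tipping, between the aluminium fences of its transport bay until it is fully home against the back stop. Then push the knob of the barrel bolt beside the bay mouth so that the bolt slides fully across behind the tray. Do not lift or tip the carrier, and leave the bottles and the label roll where they stand.

Things in the scene. Friction and masses are not known exactly. Their poses are not given: they have to be found in the camera images.
- carrier: Heavy tall tube carrier, loose, about 1.8 kg, 307 mm high: grey base tray 272 (own x) x 132 (own y) x 60 mm high under a white frame with two full tube racks. Origin: centre of the tray's underside. Push its own -y side (to the worker's right). Sliding takes 7 to 15 N; pushed above 90 to 130 mm it tips. Starts 195 to 260 mm short of home, up to 15 mm and 0.12 rad off the bay's line
- upper_frame: White upper part of the carrier (end panels, shelf, wires, both racks), fixed to the tray; same origin and axes as the carrier. Its long sides stand 57 mm from the middle, 9 mm behind the tray's face. Not to be pushed on. A fixed monitor on a stand is near: base about 170 mm wide round x 0.76, y -0.08
- bay: Bay fixed to the worktop: fences with slick liners, 282 mm apart, 30 mm high, flared to 312 mm at 111 mm before the centre; rubber bumpers on the back stop. Origin: where the stowed carrier's origin belongs, on the worktop; own x along the stowed carrier, which enters along own +y and is home at (0, 0), axes parallel. Bolt bracket beside the mouth: own x -252 to -152, y -112 to -62 mm, 56 mm high
- bolt (a joint): Steel barrel bolt, 12 mm thick, axis 46 mm above the worktop, sliding along the bay's own +x: 0 = withdrawn (starts 0 to 0.010), 0.045 m = fully shot (a hard stop), its end 26 mm behind the tray. Takes about 3 N and stays where it is left; passes only if the carrier is within 5 mm of home
- bolt_knob (a point): Centre of the bolt's black ball knob, 20 mm in diameter, on a stem; it moves with the bolt. Withdrawn it is at the bay's own (-222, -105, 78) mm. Push it toward the bay's own +x from its -x side, where nothing stands higher than 56 mm
- reagent_y: Small reagent bottle with a yellow cap, 43 mm in diameter, 84 mm high, loose; origin at the centre of its underside. Leave alone
- reagent_g: Small reagent bottle with a green cap, 43 mm in diameter, 84 mm high, loose; origin at the centre of its underside. Leave alone
- labels: Roll of labels lying flat, 66 mm in diameter, 30 mm high, loose; origin at the centre of its underside. Leave alone

How it is judged:
By the outcome, as a careful person would: the job done as asked, in the order asked, and still so for the second after the job is handed in, with the robot touching nothing.
It also fails if it takes over 51 s, if anything falls off the work surface, if the arm or the gripper's body presses on something with over 40 N, if the wrist force passes 120 N, or if a joint passes its speed limit or range.

ROBOT

A 6-joint arm with a two-finger parallel gripper is mounted at the origin on a cart in front of the work surface, level with it; the furniture and walls round the work are solid. World frame = base frame: x ahead of the robot, y to its left, z up, the work surface at z = 0. Lengths are in m, angles in degrees, forces in N, time in s.
With the tool pointing down it reaches from about 0.25 to 0.775 m from the base axis. Payload 4 kg.
Tool frame: the origin (TCP) lies on the centre line of the jaws, within the pads' length; the fingertips stand 25 mm ahead of it and the grasp point (between the pads) lies 6 mm ahead of it; z points along the fingers, y is the line along which they close (so a half turn about z gives the same grasp; the last joint's range is limited). The gripper opens to 94 mm and grips with 3 to 60 N. Pads are 16 mm wide; open, the fingers measure 119 mm over their backs; the gripper's body (75 mm by 177 mm) begins 78 mm behind the grasp point.
Start: joints at [-82.913, 4.996, 78.535, -0, 96.463, -5.907], TCP at [0.124, -0.536, 0.231] pointing down, gripper open.
Joint ranges: [-177.83, 177.83], [-43.37, 116.18], [15.69, 146.23], [-61.86, 241.86], [9.47, 152.12], [-147.06, 147.06]. Speed limits (degrees/s): [159.86, 159.86, 180, 180, 180, 180].

INTERFACE

Orientations are given as a 3x3 rotation matrix whose columns are the frame's x, y, z axes.
In Python, from station import ctrl gives the robot as it stands.
- The arm moves only by the shell command python3 -m pendant 'ROWS' [OPENING]. ROWS is JSON, a list of rows, each a list of 2 entries, a list of its own where there are three numbers: the shift along the tool's x, y, z in m, then the turn, a rotation vector about the tool's x, y, z in degrees. A call has 1 to 8 rows; each row is the pose to reach, as a shift and turn from the pose commanded when the call began, along the tool's axes at that moment; what a row does not reach only later rows make up. A row lasts 1/10 s, in which the tool goes at most 50 mm and 8.59 degrees, less where a joint would pass 70% of its speed; a pose out of reach is approached as far as the arm can. A call with a gripper value outside its range is refused whole. OPENING is the opening, from -1 (shut) to 1 (fully open), set as the call begins (- or left out, the last holds). The fingers move at their own pace and stop on an object; the grip force is fixed at half the most. Time passes only in rows, so rows that repeat a pose let the fingers close. It gives the time, the measured TCP pose, the force, the opening and the grip force at its end, in the units of the state.
- ctrl.get_obs(): the state, without advancing time (a new reading comes with each control period).
- ctrl.snapshot(name): name is "scene" or "top" or "wrist"; returns (picture, depth): 400x640x3 uint8, red, green, blue; 400x640 float32, m along the optical axis (not along the pixel's ray), 0 where there is no reading.
- ctrl.camera_info(name): a dict with "fx", "fy", "cx", "cy" (pixels), "pose" (4x4, takes a point from camera to world coordinates); the wrist camera has in their place "hand_eye" (4x4, takes a point from camera to tool coordinates, whose origin is the TCP and whose axes are the flange's). Camera axes: x right, y down, z forward; pixel columns grow to the right and rows downward; lengths in m; the calibration is good to about 2 mm. The wrist camera is an equidistant fisheye: a pixel r from the principal point sees the ray r / f radians off the axis. A picture is of the moment at which its call begins: read the wrist's pose just before it. camera_info takes no time and is no camera call.
- ctrl.finish_job(): hands the job in; it is judged then, once.
Trained networks look in the newest picture that a camera, given by its name, has taken for a name from the list of things; names that differ only in an ending like _2 or _b are one class to them, and where a whole thing is asked for, a point or a joint stands for the part that bears it (a point fixed in the world has none). Each returns a list of dicts, best first, with "p" (0 to 1); they miss things now and then, are a little off and sometimes report something else, mostly with a low value. They report only what shows in the picture. A call takes as long as a camera call.
- ctrl.silhouettes(camera, name): "mask" (400x640 bool, what is visible of it) and "rect" ([left, top, right, bottom] in pixels, round what is visible of it).
- ctrl.landmark_of(camera, name): "position" ([column, row] in pixels: a listed point, or the origin of a listed thing).
The state is a dict: "time": time; "joint_positions": joint angles; "joint_vel": joint speeds; "joint_torque": joint torques, N m; "ee_pos": TCP position; "eef_rot": TCP orientation; "force": force on the tool from outside, world axes, zero at the start; "torque": the same for the moment, N m; "opening": finger opening in m; "grasp_force": force on a finger pad.
Only numpy, scipy, OpenCV 4.12 (cv2) and the standard library are available. Lean on these libraries where they do the work, as an engineer would, in place of code of your own. Each camera call takes 0.05 s, during which the arm holds its last target. There are 200 camera calls.

## Working session

There is one attempt and no reset: what is moved stays moved. The work goes in short steps, Python scripts to look and compute and a shell command to move; the robot and the scene stay as the last step left them, time stands still between calls to the robot, and variables do not carry over. Pictures are saved under pics/ and viewed, at most 10 in all, crops included, and the job is handed in when it is done.

```bash
mkdir -p pics; ls
cat > h.py <<'E'
import numpy as np, cv2
from station import ctrl
def cloud(cam):
    im,d=ctrl.snapshot(cam); c=ctrl.camera_info(cam)
    v,u=np.mgrid[:400,:640]
    P=np.stack([(u-c['cx'])/c['fx']*d,(v-c['cy'])/c['fy']*d,d],-1)
    T=np.array(c['pose']); W=P@T[:3,:3].T+T[:3,3]; W[d==0]=np.nan
    return im,W,c
def save(im,n): cv2.imwrite('pics/'+n,im[...,::-1])
E
python3 - <<'E'
from h import *
np.set_printoptions(precision=4,suppress=True)
o=ctrl.get_obs(); print(o['ee_pos'],o['eef_rot'],o['time'])
out=[]
for cam in('scene','top'):
    im,W,c=cloud(cam); out.append(im); print(cam,np.array(c['pose']))
    for n in('carrier','bay','bolt','bolt_knob','reagent_y','reagent_g','labels'):
        s=ctrl.silhouettes(cam,n); l=ctrl.landmark_of(cam,n)
        for a in s[:1]: print(n,'sil',a['p'],a['rect'],np.nanmedian(W[a['mask']],0))
        for a in l[:1]:
            p=a['position'];ray=np.array(c['pose'])[:3,:3]@[(p[0]-c['cx'])/c['fx'],(p[1]-c['cy'])/c['fy'],1]
            t=np.array(c['pose'])[:3,3]; z=.078 if n=='bolt_knob' else 0
            print(n,'lm',a['p'],p,t+ray*(z-t[2])/ray[2])
    np.save(cam+'.npy',W)
    save(im,cam+'0.png')
E
```

```text
pics
[ 0.1236 -0.5354  0.2293] [[ 0.9744  0.2249 -0.0003]
 [ 0.2249 -0.9744  0.0022]
 [ 0.0002 -0.0022 -1.    ]] 0.0
scene [[ 0.0747 -0.8449  0.5297 -0.2878]
 [-0.9971 -0.0697  0.0293  0.0236]
 [ 0.0121 -0.5304 -0.8477  1.3131]
 [ 0.      0.      0.      1.    ]]
carrier sil 0.7 [254.6, 94.7, 347.3, 248.7] [0.4998 0.1287 0.2083]
carrier lm 0.97 [304.9, 199.0] [0.5578 0.131  0.    ]
bay sil 0.93 [198.2, 134.9, 275.8, 263.4] [0.4591 0.344  0.0212]Traceback (most recent call last):
  File "<stdin>", line 8, in <module>
ValueError: it knows: bay, bolt_knob, carrier, labels, reagent, upper_frame
```

Run:
```python
from h import *
np.set_printoptions(precision=4,suppress=True)
for cam in('scene','top'):
    im,W,c=cloud(cam); T=np.array(c['pose'])
    if cam=='top': print(T)
    for n in('carrier','bay','bolt_knob','reagent','labels'):
        s=ctrl.silhouettes(cam,n); l=ctrl.landmark_of(cam,n)
        for a in s[:2]:print(n,'sil',a['p'],a['rect'],np.nanmedian(W[a['mask']],0))
        for a in l[:2]:
            p=a['position'];ray=T[:3,:3]@[(p[0]-c['cx'])/c['fx'],(p[1]-c['cy'])/c['fy'],1]
            t=T[:3,3]; z=.078 if n=='bolt_knob' else 0
            print(n,'lm',a['p'],p,t+ray*(z-t[2])/ray[2])
    np.save(cam+'.npy',W); np.save(cam+'im.npy',im)
    save(cv2.resize(im,(800,500)),cam+'0.png')
```

```text
carrier sil 0.61 [254.7, 94.7, 346.5, 248.5] [0.5024 0.1279 0.2085]
carrier lm 0.67 [302.4, 198.7] [0.5583 0.1386 0.    ]
bay sil 0.71 [195.2, 133.8, 279.2, 264.0] [0.4581 0.3344 0.0202]
bay sil 0.65 [410.8, 201.2, 438.3, 220.9] [ 0.5276 -0.2224  0.0274]
bolt_knob sil 0.68 [227.4, 219.5, 251.9, 261.4] [0.3675 0.2965 0.0519]
bolt_knob lm 0.62 [248.4, 239.5] [0.3652 0.2643 0.078 ]
labels sil 0.65 [412.0, 199.5, 439.3, 220.2] [ 0.5291 -0.2223  0.0273]
labels lm 0.67 [420.9, 215.5] [ 0.5281 -0.2176  0.    ]
[[ 0.2433 -0.9227  0.2992  0.1761]
 [-0.97   -0.2321  0.073  -0.034 ]
 [ 0.0021 -0.308  -0.9514  1.0734]
 [ 0.      0.      0.      1.    ]]
carrier sil 0.94 [212.4, 53.8, 348.9, 232.0] [0.5336 0.1189 0.2184]
carrier lm 0.57 [291.0, 176.3] [0.5496 0.1321 0.    ]
carrier lm 0.23 [354.0, 255.2] [ 0.3981 -0.0591  0.    ]
bay sil 0.9 [157.1, 76.7, 277.6, 250.5] [0.4662 0.3297 0.0214]
bay sil 0.49 [209.6, 55.2, 350.5, 225.5] [0.538  0.1207 0.2259]
bolt_knob sil 0.72 [179.6, 198.6, 214.0, 246.9] [0.3683 0.297  0.0526]
bolt_knob lm 0.6 [205.0, 225.2] [0.3674 0.2716 0.078 ]
reagent sil 0.92 [344.0, 244.4, 365.8, 260.9] [ 0.3881 -0.0569  0.0585]
reagent sil 0.57 [387.4, 230.3, 408.2, 254.0] [ 0.4422 -0.1355  0.0579]
reagent lm 0.82 [355.0, 257.1] [ 0.3944 -0.0623  0.    ]
reagent lm 0.7 [393.6, 244.7] [ 0.4444 -0.1426  0.    ]
labels sil 0.77 [424.0, 198.8, 454.9, 227.7] [ 0.532  -0.2239  0.0299]
labels lm 0.8 [437.5, 216.4] [ 0.5365 -0.2297  0.    ]
```

View pics/scene0.png

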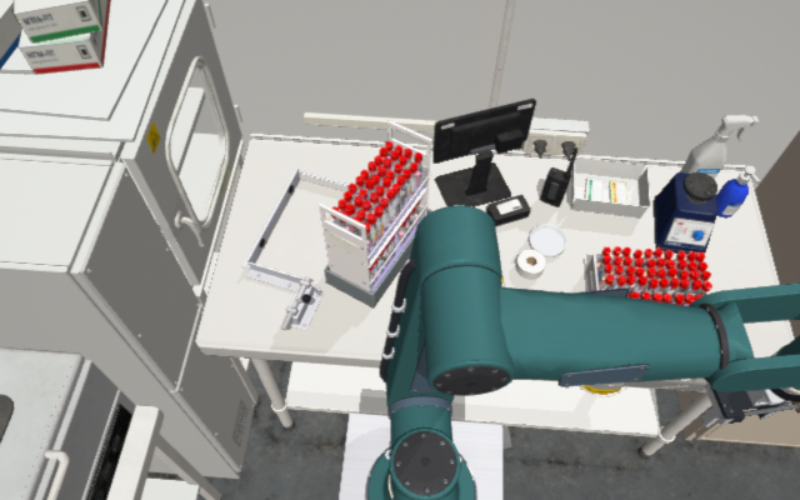

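View pics/top0.png

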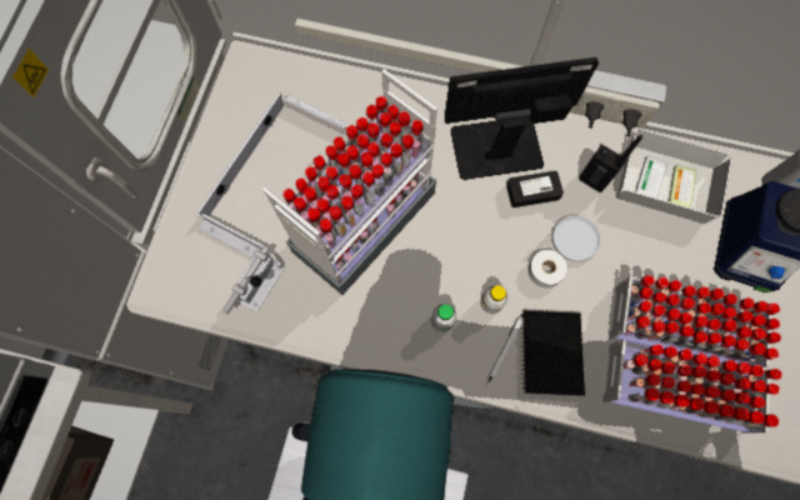

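Run:
```python
from h import *
outs=[]
for cam in('top','scene'):
    W=np.load(cam+'.npy'); im=np.load(cam+'im.npy')
    o=np.zeros((560,400,3),np.uint8)
    z=W[...,2]; ok=np.isfinite(z)&(z>.012)&(z<.36)
    r=((0.85-W[...,0])/.00125); c=((.50-W[...,1])/.00125)
    ok&=(r>=0)&(r<560)&(c>=0)&(c<400)
    for i,j in np.argwhere(ok):
        zz=z[i,j]; col=(255,255,0) if zz<.038 else (255,80,0) if zz<.052 else (0,255,0) if zz<.068 else (0,255,255) if zz<.09 else (90,90,200)
        cv2.circle(o,(int(c[i,j]),int(r[i,j])),1,col,-1)
    outs.append(o)
save(np.hstack(outs),'ortho.png')
```

```text
(no output)
```

View pics/ortho.png

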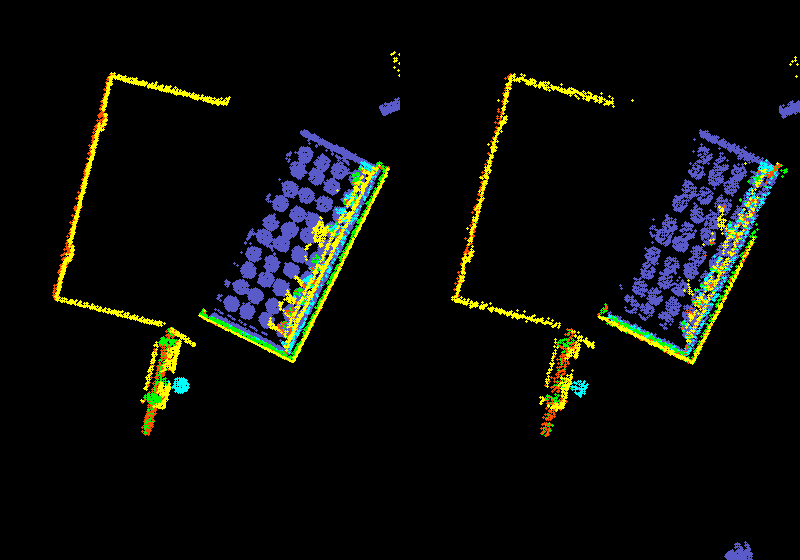

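```bash
cat > fit.py <<'E'
from h import *
from scipy.optimize import least_squares as LS
def R(a): return np.array([[np.cos(a),-np.sin(a)],[np.sin(a),np.cos(a)]])
def pts(W,poly,z0,z1):
    p=W[np.isfinite(W[...,2])]; p=p[(p[:,2]>z0)&(p[:,2]<z1)]
    r=np.array([[ (.5-q[1])/.00125,(.85-q[0])/.00125] for q in p])
    m=[cv2.pointPolygonTest(np.array(poly,np.float32),tuple(map(float,q)),False)>0 for q in r]
    return p[m][:,:2]
def bay(W):
    u=pts(W,[(125,55),(205,75),(205,115),(118,92)],.02,.036) # +x fence
    l=pts(W,[(70,285),(150,303),(150,335),(65,315)],.02,.036) # -x fence
    b=pts(W,[(85,90),(120,100),(75,285),(45,275)],.02,.036)
    # fence tops visible; gives line centres
    f=lambda v:np.r_[(u-v[:2])@R(v[2])[:,0]-v[3],(l-v[:2])@R(v[2])[:,0]+v[3],(b-v[:2])@R(v[2])[:,1]-v[4]]
    s=LS(lambda v:np.r_[f(v),v[4]-.07],[.6,.33,-.24,.145,.07],loss='soft_l1',f_scale=.002); return s.x
def tray(W,x0):
    p=W[np.isfinite(W[...,2])]; p=p[(p[:,2]>.035)&(p[:,2]<.066)][:,:2]
    v=np.array(x0,float)
    for _ in range(8):
        q=(p-v[:2])@R(v[2]); w=.012 if _<3 else .005
        A=p[(abs(q[:,1]+.066)<w)&(abs(q[:,0])<.13)]; B=p[(abs(q[:,0]+.136)<w)&(abs(q[:,1])<.06)]
        v=LS(lambda v:np.r_[((A-v[:2])@R(v[2]))[:,1]+.066,((B-v[:2])@R(v[2]))[:,0]+.136],v,loss='soft_l1',f_scale=.002).x
    return v,len(A),len(B)
def rel(c,b):
    d=(c[:2]-b[:2])@R(b[2]); return np.r_[d*1000,np.degrees(c[2]-b[2])]
E
python3 - <<'E'
from fit import *
np.set_printoptions(precision=4,suppress=True)
for cam in('top','scene'):
    W=np.load(cam+'.npy'); b=bay(W); c=tray(W,[.556,.137,-.455]); print(cam,b,np.degrees(b[2]),c,rel(c[0],b))
    print('knob pred',b[:2]+R(b[2])@[-.222,-.105])
    p=W[np.isfinite(W[...,2])];p=p[(p[:,2]>.07)&(p[:,2]<.095)];p=p[np.hypot(p[:,0]-.369,p[:,1]-.275)<.02]
    print('knob obs',p.mean(0),p.max(0))
    s=p=W[np.isfinite(W[...,2])];m=(p[:,2]>.075)&(np.hypot(p[:,0]-.39,p[:,1]+.058)<.04);print(p[m].mean(0))
E
```

```text
top [ 0.5992  0.3266 -0.2433  0.1434  0.07  ] -13.941473090829 (array([ 0.5504,  0.1325, -0.458 ]), 503, 208) [  -0.5698 -200.131   -12.2991]
knob pred [0.3584 0.2782]
knob obs [0.3676 0.2732 0.0847] [0.3772 0.2883 0.0913]
[ 0.3953 -0.0576  0.0838]
scene [ 0.5973  0.3273 -0.2443  0.1435  0.07  ] -13.996622130285807 (array([ 0.5489,  0.1337, -0.4584]), 220, 235) [  -0.1068 -199.6293  -12.2664]
knob pred [0.3565 0.2791]
knob obs [0.3645 0.2746 0.0833] [0.3736 0.2851 0.0935]
[nan nan nan]<stdin>:8: RuntimeWarning: Mean of empty slice.
  ret = um.true_divide(
```

```bash
cat > goal.py <<'E'
import sys; from fit import *
from scipy.spatial.transform import Rotation as Ro
np.set_printoptions(precision=4,suppress=True)
def goal(x,y,z,yaw,tilt):
    "tip centre at x,y,z; yaw deg of tool y axis; tilt deg: tool z toward tool x"
    o=ctrl.get_obs(); R0=np.array(o['eef_rot']); a=np.radians(yaw)
    Y=np.array([np.cos(a),np.sin(a),0]); Z0=np.array([0,0,-1.]); X0=np.cross(Y,Z0)
    M=Ro.from_rotvec(Y*np.radians(tilt)).as_matrix()@np.c_[X0,Y,Z0]
    t=np.array([x,y,z])-.025*M[:,2]
    print('shift',R0.T@(t-o['ee_pos']),'turn',Ro.from_matrix(R0.T@M).as_rotvec(degrees=True),'t',o['time'])
if __name__=='__main__': goal(*map(float,sys.argv[1:]))
E
python3 - <<'E'
from goal import *
c=np.array([.550,.133]); a=-.458
f=lambda x,y:c+R(a)@[x,y]
print(f(.02,-.145),f(.02,-.08)); goal(*f(.02,-.145),.16,-26.2,25)
E
```

```text
[ 0.5038 -0.0059] [0.5326 0.0524]
shift [ 0.4829 -0.4228  0.0478] turn [ 11.0853  23.3328 -49.9791] t 1.4
```

```bash
python3 -m pendant '[[[0.04,-0.03,0],[0,0,-8]],[[0.08,-0.07,0],[0,0,-16]],[[0.12,-0.10,0],[0,0,-24]],[[0.16,-0.14,0],[0,0,-30]],[[0.20,-0.17,0],[2,4,-36]],[[0.24,-0.21,0],[4,8,-42]],[[0.28,-0.24,0],[6,12,-46]],[[0.31,-0.27,0],[9,18,-49]]]' -1 && python3 goal.py .5038 -.0059 .16 -26.2 25
```

```text
time: 2.2
ee_pos: [0.36, -0.2108, 0.2317]
eef_rot: [[0.433, 0.89, 0.147], [0.837, -0.457, 0.302], [0.336, -0.008, -0.942]]
force: [0.2, -0.1, 0.1]
opening: 0.0334
grasp_force: 0.0
shift [0.2072 0.0349 0.1257] turn [-0.0343  5.3425 -1.0789] t 2.2
```

```bash
python3 -m pendant '[[[0.04,0.007,0.02],[0,5.3,-1]],[[0.08,0.014,0.05],[0,5.3,-1]],[[0.12,0.021,0.07],[0,5.3,-1]],[[0.16,0.028,0.10],[0,5.3,-1]],[[0.207,0.035,0.126],[0,5.3,-1]],[[0.207,0.035,0.126],[0,5.3,-1]],[[0.207,0.035,0.126],[0,5.3,-1]]]' 1 && python3 goal.py .511 .008 .025 -26.2 25
```

```text
time: 2.9
ee_pos: [0.4981, -0.017, 0.18]
eef_rot: [[0.404, 0.897, 0.182], [0.813, -0.443, 0.377], [0.419, -0.005, -0.908]]
force: [-0.4, -0.3, 0.7]
opening: 0.0861
grasp_force: 0.0
shift [-0.0395  0.0012  0.1275] turn [-0.2125  0.2358 -0.1957] t 2.9
```

```bash
python3 -m pendant '[[[-0.014,0,0.044],[0,0,0]],[[-0.028,0,0.088],[0,0,0]],[[-0.039,0.001,0.127],[0,0,0]],[[-0.039,0.001,0.127],[0,0,0]]]'
python3 - <<'E'
from goal import *
im,W,c=cloud('scene'); save(im[90:290,180:480].repeat(2,0).repeat(2,1),'s1.png')
o=ctrl.get_obs();print(o['ee_pos']+.025*np.array(o['eef_rot'])[:,2])
c=tray(W,[.55,.133,-.458]);print(c)
E
```

```text
time: 3.3
ee_pos: [0.5021, -0.0023, 0.0434]
eef_rot: [[0.412, 0.894, 0.174], [0.81, -0.447, 0.38], [0.417, -0.016, -0.909]]
force: [-0.5, -0.4, -0.2]
opening: 0.0938
grasp_force: 0.0
[0.5091 0.0065 0.0242]
(array([ 1.0398, -0.1086, -0.4584]), 0, 0)
```

View pics/s1.png

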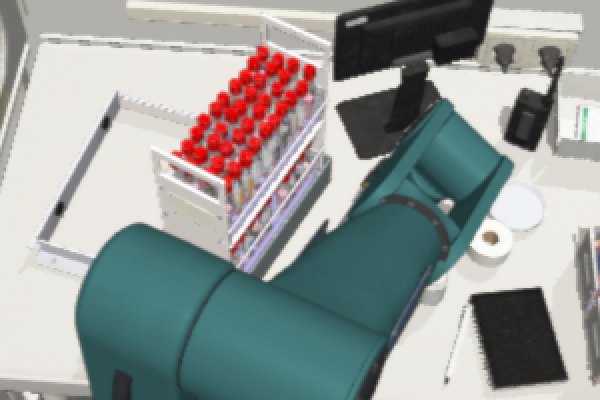

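```bash
python3 -m pendant '[[[0.012,0,0.005],[0,0,0]],[[0.024,0,0.011],[0,0,0]],[[0.034,0,0.015],[0,0,0]],[[0.041,0,0.019],[0,0,0]],[[0.044,0,0.020],[0,0,0]],[[0.044,0,0.020],[0,0,0]]]'
cat > plan.py <<'E'
from goal import *
B=np.array([.598,.327,-.2437])
def plan(xo,pts,z=.025,tilt=25,d=.008):
    "pts: carrier poses in bay frame (mm,mm,deg)"
    for x,y,w in pts:
        c=B[:2]+R(B[2])@[x/1e3,y/1e3]; a=B[2]+np.radians(w)
        p=c+R(a)@[xo,-.066-d]; print((x,y,w),end=' '); goal(p[0],p[1],z,np.degrees(a),tilt)
def where():
    o=ctrl.get_obs(); M=np.array(o['eef_rot']); t=o['ee_pos']+.025*M[:,2]
    q=(t[:2]-B[:2])@R(B[2])*1e3; w=np.degrees(np.arctan2(M[1,1],M[0,1])-B[2])
    print('tip in bay',q,'z',t[2],'yaw',w,'F',(np.array(o['force'])[:2]@R(B[2])),o['force'][2],o['time'])
E
python3 - <<'E'
from plan import *
where(); plan(.015,[(0,-200,-12.3),(1,-185,-9.5),(1,-170,-6.5),(1,-155,-3),(1,-140,0)])
E
```

```text
time: 3.95
ee_pos: [0.5284, 0.0416, 0.0494]
eef_rot: [[0.405, 0.896, 0.184], [0.812, -0.445, 0.377], [0.419, -0.003, -0.908]]
force: [-0.4, -0.5, 0.2]
opening: 0.0939
grasp_force: 0.0
tip in bay [   3.5176 -283.5146] z 0.026661225825154667 yaw -12.438723859254027 F [-0.2719 -0.5997] 0.17268999076260874 3.95
(0, -200, -12.3) shift [ 0.0054 -0.0063  0.0044] turn [-0.1227  0.1992 -0.2099] t 3.95
(1, -185, -9.5) shift [ 0.0197 -0.0044  0.011 ] turn [ 1.0563  0.1943 -2.7496] t 3.95
(1, -170, -6.5) shift [ 0.034  -0.0033  0.0176] turn [ 2.3195  0.1889 -5.4706] t 3.95
(1, -155, -3) shift [ 0.0487 -0.0015  0.0244] turn [ 3.7934  0.1825 -8.6452] t 3.95
(1, -140, 0) shift [ 0.0635 -0.0006  0.0312] turn [  5.0568   0.177  -11.3662] t 3.95
```

```bash
python3 -m pendant '[[[0.005,0,0.003],[0,0,0]],[[0.009,0,0.005],[0.2,0,-0.5]],[[0.014,0.001,0.008],[0.6,0.1,-1.5]],[[0.020,0.001,0.011],[1.1,0.2,-2.7]],[[0.027,0.001,0.014],[1.7,0.2,-4]],[[0.034,0.002,0.017],[2.3,0.2,-5.4]],[[0.041,0.002,0.021],[3,0.2,-7]],[[0.041,0.002,0.021],[3,0.2,-7]]]'
python3 - <<'E'
from plan import *
where()
im,W,c=cloud('top');b=tray(W,[*(B[:2]+R(B[2])@[0,-.163]),B[2]-.1]); print(b,rel(b[0],B)); save(im[30:280,120:420].repeat(2,0).repeat(2,1),'s2.png')
E
```

```text
time: 4.75
ee_pos: [0.5524, 0.0788, 0.0478]
eef_rot: [[0.293, 0.946, 0.14], [0.859, -0.324, 0.396], [0.42, 0.005, -0.908]]
force: [-1.3, -6.6, 3.1]
opening: 0.0938
grasp_force: 3.1
tip in bay [  16.6002 -241.4026] z 0.02510582537765918 yaw -4.971183830788859 F [ 0.3564 -6.6864] 3.1324083092321766 4.75
(array([ 0.5613,  0.1665, -0.3306]), 453, 231) [   3.1032 -164.6121   -4.978 ]
```

View pics/s2.png

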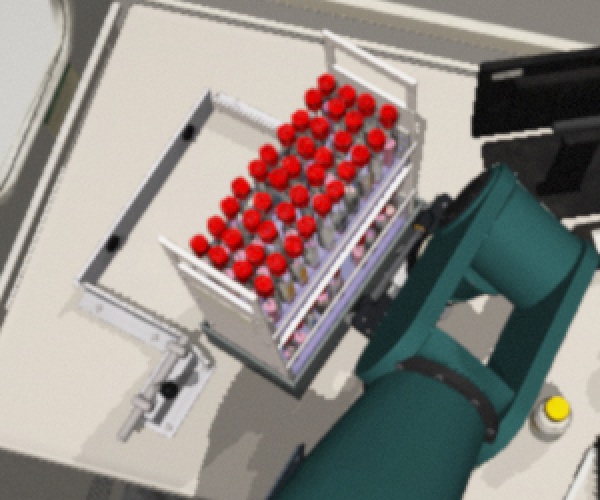

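Run:
```python
from plan import *
plan(.02,[(3,-164,-5),(2,-150,-2.5),(1,-136,0),(0,-120,0),(0,-100,0)],d=.0095)
```

```text
(3, -164, -5) shift [ 0.0003 -0.0002  0.0003] turn [0.2417 0.17   0.115 ] t 4.8
(2, -150, -2.5) shift [0.0137 0.0014 0.0065] turn [ 1.2948  0.1759 -2.1523] t 4.8
(1, -136, 0) shift [0.0273 0.0028 0.0128] turn [ 2.3479  0.1816 -4.4197] t 4.8
(0, -120, 0) shift [0.0417 0.0004 0.0195] turn [ 2.3479  0.1816 -4.4197] t 4.8
(0, -100, 0) shift [ 0.0598 -0.0013  0.0278] turn [ 2.3479  0.1816 -4.4197] t 4.8
```

```bash
python3 -m pendant '[[[0.007,0.001,0.003],[0.6,0.1,-1]],[[0.014,0.001,0.006],[1.3,0.1,-2.1]],[[0.021,0.002,0.010],[1.8,0.1,-3.3]],[[0.027,0.003,0.013],[2.3,0.2,-4.4]],[[0.034,0.002,0.016],[2.3,0.2,-4.6]],[[0.042,0,0.0195],[2.3,0.2,-4.6]],[[0.042,0,0.0195],[2.3,0.2,-4.6]]]'
python3 - <<'E'
from plan import *
where()
im,W,c=cloud('top');b=tray(W,[*(B[:2]+R(B[2])@[0,-.122]),B[2]]); print(b,rel(b[0],B)); r=rel(b[0],B)
plan(.02,[(0,-120,0),(0,-100,0),(0,-80,0),(0,-60,0)],d=.0095)
E
```

```text
time: 5.5
ee_pos: [0.5672, 0.1228, 0.0478]
eef_rot: [[0.215, 0.971, 0.103], [0.88, -0.239, 0.41], [0.423, 0.002, -0.906]]
force: [1.3, -6.4, 2.3]
opening: 0.0938
grasp_force: 3.0
tip in bay [  19.3947 -194.9999] z 0.02510290809839753 yaw 0.14934810317362374 F [ 2.7673 -5.9178] 2.273031519825885 5.5
(array([ 0.5685,  0.2108, -0.2384]), 451, 239) [  -0.5967 -119.8575    0.3016]
(0, -120, 0) shift [-0.0005  0.0007 -0.0001] turn [ 0.0502 -0.0264  0.1801] t 5.55
(0, -100, 0) shift [0.0177 0.0007 0.0083] turn [ 0.0502 -0.0264  0.1801] t 5.55
(0, -80, 0) shift [0.0358 0.0008 0.0168] turn [ 0.0502 -0.0264  0.1801] t 5.55
(0, -60, 0) shift [0.0539 0.0008 0.0253] turn [ 0.0502 -0.0264  0.1801] t 5.55
```

Aligned and centred; push straight in.

```bash
python3 -m pendant '[[[0.008,0,0.0037],[0,0,0.2]],[[0.016,0,0.0075],[0,0,0.2]],[[0.024,0,0.0112],[0,0,0.2]],[[0.032,0,0.015],[0,0,0.2]],[[0.040,0,0.0187],[0,0,0.2]],[[0.048,0,0.0225],[0,0,0.2]],[[0.054,0,0.0253],[0,0,0.2]],[[0.054,0,0.0253],[0,0,0.2]]]'
python3 - <<'E'
from plan import *
where()
im,W,c=cloud('top');b=tray(W,[*(B[:2]+R(B[2])@[0,-.06]),B[2]]); print(b,rel(b[0],B)); r=rel(b[0],B)
plan(.02,[(0,-60,0),(0,-40,0),(0,-20,0),(0,-10,0)],d=.0095)
E
```

```text
time: 6.35
ee_pos: [0.581, 0.1804, 0.0477]
eef_rot: [[0.219, 0.97, 0.102], [0.88, -0.241, 0.41], [0.422, 0.0, -0.907]]
force: [0.9, -8.8, 2.5]
opening: 0.0943
grasp_force: 3.8
tip in bay [  18.8892 -135.7751] z 0.024987291035881803 yaw 0.008084165946812504 F [ 3.0129 -8.2911] 2.506057152494421 6.35
(array([ 0.5825,  0.2685, -0.2368]), 362, 240) [ -0.9597 -60.5497   0.3931]
(0, -60, 0) shift [0.0003 0.0011 0.0001] turn [ 0.0038  0.0148 -0.0026] t 6.4
(0, -40, 0) shift [0.0184 0.0011 0.0085] turn [ 0.0038  0.0148 -0.0026] t 6.4
(0, -20, 0) shift [0.0365 0.0011 0.017 ] turn [ 0.0038  0.0148 -0.0026] t 6.4
(0, -10, 0) shift [0.0456 0.0011 0.0212] turn [ 0.0038  0.0148 -0.0026] t 6.4
```

```bash
python3 -m pendant '[[[0.007,0,0.0033],[0,0,0]],[[0.014,0,0.0065],[0,0,0]],[[0.021,0,0.0098],[0,0,0]],[[0.028,0,0.0131],[0,0,0]],[[0.035,0,0.0163],[0,0,0]],[[0.041,0,0.019],[0,0,0]],[[0.0456,0,0.0212],[0,0,0]],[[0.0456,0,0.0212],[0,0,0]]]'
python3 - <<'E'
from plan import *
where()
im,W,c=cloud('top');b=tray(W,[*(B[:2]+R(B[2])@[0,-.012]),B[2]]); print(b,rel(b[0],B)); r=rel(b[0],B)
E
```

```text
time: 7.2
ee_pos: [0.593, 0.2289, 0.0476]
eef_rot: [[0.219, 0.97, 0.102], [0.88, -0.241, 0.409], [0.422, -0.0, -0.907]]
force: [-0.2, -8.8, 3.9]
opening: 0.0937
grasp_force: 4.3
tip in bay [ 18.8373 -85.9038] z 0.02498026685153157 yaw -0.0015852177344217377 F [ 1.9408 -8.5771] 3.8685502125551796 7.2
(array([ 0.5945,  0.3173, -0.2314]), 264, 239) [ -1.0315 -10.2781   0.7073]
```

```bash
python3 -m pendant '[[[0.002,0,0.0009],[0,0,0]],[[0.0035,0,0.0016],[0,0,0]],[[0.005,0,0.0023],[0,0,0]],[[0.0062,0,0.0029],[0,0,0]],[[0.0062,0,0.0029],[0,0,0]]]' | grep force; python3 -m pendant '[[[0.0012,0,0.0006],[0,0,0]],[[0.0012,0,0.0006],[0,0,0]]]' | grep -E 'force|pos'; python3 -m pendant '[[[0.0012,0,0.0006],[0,0,0]],[[0.0012,0,0.0006],[0,0,0]]]' | grep -E 'force|pos'
```

```text
force: [-1.1, -12.0, 4.8]
grasp_force: 5.9
ee_pos: [0.5948, 0.2357, 0.0476]
force: [-0.6, -11.6, 5.1]
grasp_force: 6.0
ee_pos: [0.5952, 0.237, 0.0476]
force: [-2.2, -12.2, 5.2]
grasp_force: 6.0
```

```bash
for i in 1 2; do :; done; python3 -m pendant '[[[0.0014,0,0.0006],[0,0,0]],[[0.0014,0,0.0006],[0,0,0]]]' | grep -E 'force|pos'; python3 -m pendant '[[[0.0014,0,0.0006],[0,0,0]],[[0.0014,0,0.0006],[0,0,0]]]' | grep -E 'force|pos'
python3 - <<'E'
from plan import *
where()
im,W,c=cloud('top');b=tray(W,[*(B[:2]+R(B[2])@[0,-.003]),B[2]]); print(b,rel(b[0],B)); r=rel(b[0],B)
E
```

```text
ee_pos: [0.5955, 0.2385, 0.0476]
force: [-1.7, -11.5, 4.1]
grasp_force: 5.9
ee_pos: [0.5958, 0.2395, 0.0476]
force: [-2.6, -14.5, 5.2]
grasp_force: 6.8
tip in bay [ 18.9669 -74.9063] z 0.024945429808122352 yaw 0.0012859958993020392 F [  0.9467 -14.7182] 5.230375408812045 8.55
(array([ 0.5971,  0.3277, -0.2305]), 243, 227) [-1.037   0.4478  0.7567]
```

```bash
for i in 1; do :; done; python3 -m pendant '[[[0.0014,0,0.0006],[0,0,0]],[[0.0014,0,0.0006],[0,0,0]]]' | grep -E 'force|pos'; python3 -m pendant '[[[0.0014,0,0.0006],[0,0,0]],[[0.0014,0,0.0006],[0,0,0]]]' | grep -E 'force|pos';python3 -m pendant '[[[0.0014,0,0.0006],[0,0,0]],[[0.0014,0,0.0006],[0,0,0]]]' | grep -E 'force|pos'
```

```text
ee_pos: [0.5959, 0.2398, 0.0476]
force: [-4.2, -17.3, 8.7]
grasp_force: 9.1
ee_pos: [0.596, 0.24, 0.0477]
force: [-6.9, -22.0, 10.7]
grasp_force: 11.5
ee_pos: [0.596, 0.2402, 0.0477]
force: [-9.7, -26.0, 12.9]
grasp_force: 13.8
```

```bash
python3 -m pendant '[[[-0.009,0,-0.0042],[0,0,0]],[[-0.027,0,-0.0126],[0,0,0]],[[-0.054,0,-0.025],[0,0,0]],[[-0.09,0,-0.042],[0,0,0]],[[-0.09,0,-0.042],[0,0,0]]]'
python3 - <<'E'
from plan import *
where(); print(ctrl.get_obs()['joint_positions'])
im,W,c=cloud('top');b=tray(W,[*(B[:2]+R(B[2])@[0,0]),B[2]]); print(b,rel(b[0],B)); b2=bay(W); print(b2,rel(b[0],b2)); save(im[30:280,100:400].repeat(2,0).repeat(2,1),'s3.png')
p=W[np.isfinite(W[...,2])];p=p[(p[:,2]>.07)&(p[:,2]<.095)];p=p[np.hypot(p[:,0]-.369,p[:,1]-.275)<.02]; k=p.mean(0); print(k,(k[:2]-B[:2])@R(B[2]))
q=B[:2]+R(B[2])@[-.26,-.107]; print('above',q); goal(*q,.17,76,-5)
E
```

```text
time: 9.7
ee_pos: [0.5716, 0.1487, 0.0468]
eef_rot: [[0.224, 0.97, 0.1], [0.877, -0.245, 0.413], [0.425, -0.005, -0.905]]
force: [-1.0, -0.1, 0.6]
opening: 0.0941
grasp_force: 0.0
tip in bay [  17.3491 -168.8031] z 0.02421502929747615 yaw -0.20415118755004527 F [-0.9356 -0.3845] 0.6344010246975411 9.7
[-4.519  11.8508 96.1742 26.5428 69.8935  0.8965]
(array([ 0.597 ,  0.3268, -0.2408]), 586, 235) [-0.9552 -0.4789  0.1676]
[ 0.539   0.082  -0.244   0.1432  0.07  ] [ -2.8671 251.4986   0.1874]
[0.3676 0.2733 0.0844] [-0.2106 -0.1077]
above [0.3199 0.2859]
shift [ 0.1256 -0.2804 -0.1026] turn [ 15.7873 -23.8845 -89.6182] t 9.75
```

View pics/s3.png

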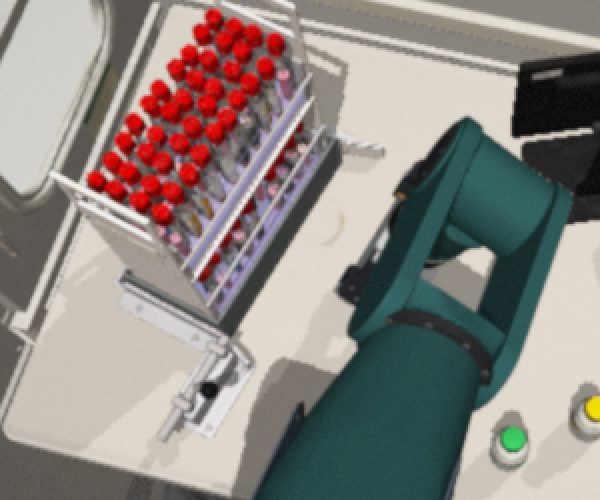

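Run:
```python
from plan import *
q=B[:2]+R(B[2])@[-.15,-.26]; goal(*q,.2,20,10); goal(*q,.2,76,-5)
```

```text
shift [-0.0029 -0.1655 -0.1966] turn [ 10.1185 -14.8631 -32.6916] t 9.75
shift [ 0.0004 -0.1701 -0.1953] turn [ 15.7873 -23.8845 -89.6182] t 9.75
```

```bash
python3 -m pendant '[[[-0.02,-0.02,-0.04],[0,0,0]],[[-0.02,-0.05,-0.075],[2,-3,-7]],[[-0.02,-0.08,-0.11],[4,-6,-14]],[[-0.015,-0.11,-0.145],[7,-9,-21]],[[-0.01,-0.14,-0.175],[9,-12,-28]],[[0,-0.165,-0.196],[10,-15,-34]],[[0,-0.17,-0.196],[11,-17,-41]],[[0,-0.17,-0.196],[12,-18,-49]]]' -1
python3 - <<'E'
from plan import *
where(); q=B[:2]+R(B[2])@[-.26,-.107]; goal(*q,.17,76,-5)
E
```

```text
time: 10.55
ee_pos: [0.3875, 0.1135, 0.2274]
eef_rot: [[-0.598, 0.801, -0.034], [0.796, 0.599, 0.09], [0.093, 0.027, -0.995]]
force: [-0.1, -0.6, -0.8]
opening: 0.0333
grasp_force: 0.0
tip in bay [-154.1063 -256.0018] z 0.20253118044835633 yaw 50.74095263741591 F [ 0.0381 -0.6507] -0.7932348770649787 10.55
shift [0.1764 0.0468 0.0503] turn [  1.5736  -9.3893 -39.2614] t 10.55
```

```bash
python3 -m pendant '[[[0.04,0.01,0],[0,-2,-8]],[[0.08,0.02,0.01],[0.5,-4,-16]],[[0.12,0.03,0.02],[1,-6,-24]],[[0.16,0.04,0.035],[1.5,-8,-32]],[[0.176,0.047,0.05],[1.6,-9.4,-39.3]],[[0.176,0.047,0.05],[1.6,-9.4,-39.3]],[[0.176,0.047,0.05],[1.6,-9.4,-39.3]]]'
python3 - <<'E'
from plan import *
where(); q=B[:2]+R(B[2])@[-.245,-.107]; goal(*q,.067,76,-5)
E
```

```text
time: 11.25
ee_pos: [0.3188, 0.2856, 0.1934]
eef_rot: [[-0.965, 0.249, 0.078], [0.248, 0.969, -0.023], [-0.082, -0.003, -0.997]]
force: [-0.0, -0.1, 0.4]
opening: 0.0006
grasp_force: 0.0
tip in bay [-258.9094 -107.6073] z 0.16852888217990858 yaw 89.55666547459663 F [-0.0027 -0.094 ] 0.3723917543815066 11.25
shift [-0.0054  0.0009  0.1023] turn [-0.1773 -0.3203 -0.3928] t 11.25
```

```bash
python3 -m pendant '[[[0,0,0.035],[0,0,0]],[[-0.002,0,0.07],[0,0,0]],[[-0.0054,0.001,0.102],[0,0,0]],[[-0.0054,0.001,0.102],[0,0,0]]]'
python3 - <<'E'
from plan import *
where()
for x in(-.22,-.20,-.19): goal(*(B[:2]+R(B[2])@[x,-.107]),.067,76,-5)
E
```

```text
time: 11.65
ee_pos: [0.3316, 0.2794, 0.0886]
eef_rot: [[-0.965, 0.254, 0.072], [0.252, 0.967, -0.028], [-0.077, -0.009, -0.997]]
force: [-1.5, -0.3, -0.5]
opening: 0.0005
grasp_force: 0.0
tip in bay [-245.0895 -110.6603] z 0.06368991206812322 yaw 89.26564929110309 F [-1.4265 -0.6425] -0.5121861264893834 11.65
shift [-0.025   0.0037 -0.0014] turn [-0.5456 -0.6007 -0.6548] t 11.65
shift [-0.0449  0.004   0.0001] turn [-0.5456 -0.6007 -0.6548] t 11.65
shift [-0.0549  0.0041  0.0009] turn [-0.5456 -0.6007 -0.6548] t 11.65
```

```bash
python3 -m pendant '[[[-0.007,0.002,-0.001],[0,0,0]],[[-0.014,0.003,-0.001],[0,0,0]],[[-0.021,0.0035,-0.001],[0,0,0]],[[-0.028,0.0035,-0.001],[0,0,0]],[[-0.034,0.004,0],[0,0,0]],[[-0.040,0.004,0],[0,0,0]],[[-0.044,0.004,0],[0,0,0]],[[-0.044,0.004,0],[0,0,0]]]'
python3 - <<'E'
from plan import *
where()
E
```

```text
time: 12.45
ee_pos: [0.3774, 0.2752, 0.0961]
eef_rot: [[-0.965, 0.25, 0.081], [0.249, 0.968, -0.022], [-0.084, -0.002, -0.996]]
force: [0.2, 1.0, 0.3]
opening: 0.0005
grasp_force: 0.2
tip in bay [-199.4641 -103.5115] z 0.07122368102967076 yaw 89.50379784246405 F [-0.0737  1.0603] 0.33284658687711227 12.45
```

```bash
python3 -m pendant '[[[-0.002,0,0.003],[0,0,0]],[[-0.004,-0.001,0.003],[0,0,0]],[[-0.004,-0.001,0.003],[0,0,0]]]' | grep -E 'force'
python3 - <<'E'
from plan import *
where()
im,W,c=cloud('top');save(im[150:270,120:280].repeat(4,0).repeat(4,1),'s4.png')
im,W,c=cloud('scene')
p=W[np.isfinite(W[...,2])];p=(p[:,:2]-B[:2])@R(B[2]) if 0 else p
E
```

```text
force: [-1.8, 1.5, -0.3]
grasp_force: 0.9
tip in bay [-196.351 -105.023] z 0.06790334708215812 yaw 89.5219200989052 F [-2.0694  1.0243] -0.2589963329863426 12.75
```

View pics/s4.png

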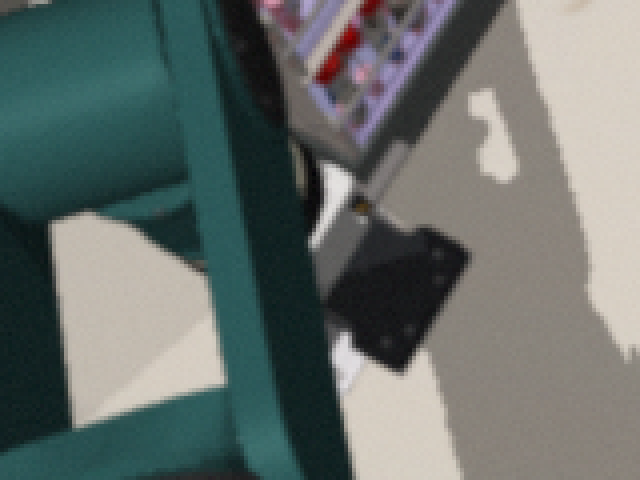

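The picture shows the bolt's end at (390,170), passing behind the tray; I keep pushing to the hard stop.

```bash
python3 -m pendant '[[[-0.002,0,0],[0,0,0]],[[-0.002,0,0],[0,0,0]]]' | grep -E '^force'; python3 -m pendant '[[[-0.002,0,0],[0,0,0]],[[-0.002,0,0],[0,0,0]]]' | grep -E '^force';python3 -m pendant '[[[-0.002,0,0],[0,0,0]],[[-0.002,0,0],[0,0,0]]]' | grep -E '^force'; python3 -c "
from plan import *
where()"
```

```text
force: [-2.4, 1.0, -1.8]
force: [-6.4, 1.7, -0.8]
force: [-9.9, 4.0, 1.6]
tip in bay [-193.7471 -105.2582] z 0.0679755779592551 yaw 89.52498076852933 F [-10.5416   1.5326] 1.5861141422248757 13.45
```

```bash
python3 -m pendant '[[[-0.003,0,0],[0,0,0]],[[-0.003,0,0],[0,0,0]]]' | grep -E '^force'; python3 -c "
from plan import *
where()"; python3 -m pendant '[[[0.012,0,0],[0,0,0]],[[0.035,0,0],[0,0,0]],[[0.035,0,-0.045],[0,0,0]],[[0.035,0,-0.09],[0,0,0]],[[0.06,0,-0.13],[0,0,0]],[[0.09,-0.04,-0.13],[0,0,0]],[[0.10,-0.08,-0.13],[0,0,0]],[[0.10,-0.13,-0.13],[0,0,0]]]' | head -2; python3 -m pendant '[[[0,-0.05,0],[0,0,0]],[[0,-0.1,0],[0,0,0]],[[0,-0.14,0],[0,0,0]],[[0,-0.14,0],[0,0,0]]]' | head -2
python3 - <<'E'
from plan import *
where()
im,W,c=cloud('top');b=tray(W,[*(B[:2]+R(B[2])@[0,0]),B[2]]); print(rel(b[0],B)); save(im[60:260,100:300].repeat(3,0).repeat(3,1)[:600],'s5.png')
p=W[np.isfinite(W[...,2])];p=p[(p[:,2]>.07)&(p[:,2]<.1)];q=(p[:,:2]-B[:2])@R(B[2]); m=(abs(q[:,1]+.105)<.02)&(abs(q[:,0]+.18)<.04); print('knob',np.median(q[m],0),m.sum())
for s in ctrl.landmark_of('top','reagent')[:2]+ctrl.landmark_of('top','labels')[:1]: print(s)
E
```

```text
force: [-16.4, 4.6, 5.1]
tip in bay [-193.5059 -105.2508] z 0.06795822480958236 yaw 89.53684130642593 F [-17.045    0.4758] 5.089452730689222 13.65
time: 14.45
ee_pos: [0.2495, 0.1722, 0.2167]
time: 14.85
ee_pos: [0.2246, 0.0335, 0.2169]
tip in bay [-289.6342 -375.1713] z 0.19195930176503478 yaw 88.39138873302323 F [1.1806 0.3205] -0.38521758238636483 14.85
[-1.0393 -0.4578  0.1374]
knob [-0.1759 -0.1084] 67
{'position': [395.2, 244.0], 'p': 0.9}
{'position': [351.2, 258.1], 'p': 0.74}
{'position': [438.1, 218.9], 'p': 0.88}
```

View pics/s5.png

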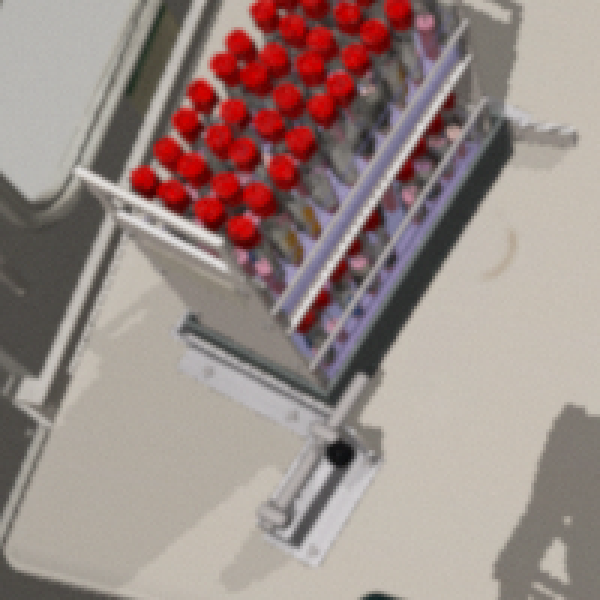

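The picture shows the carrier upright and home in the bay. The knob is at (340,453), fully across, and the bolt end at (355,395) lies behind the tray. The bottles and label roll have not moved.

```bash
python3 -c "
from station import ctrl
print(ctrl.finish_job())"
```

```text
the job is handed in; nothing more can be done
None
```

The job is handed in: the carrier stands upright and home against the back stop, the bolt is fully shot behind the tray, and the bottles and label roll have not moved, all checked in the last camera images after about 15 s of the 51 s allowed.

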